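Empty the parts tumbler into the hanging basket

ROBOT

A 6-joint arm with a two-finger parallel gripper is mounted at the origin on a cart in front of the work surface, level with it; the furniture and walls round the work are solid. World frame = base frame: x ahead of the robot, y to its left, z up, the work surface at z = 0. Lengths are in m, angles in degrees, forces in N, time in s.
With the tool pointing down it reaches from about 0.35 to 0.8 m from the base axis. Payload 7.3 kg.
Tool frame: the origin (TCP) lies at the very end of the fingers, on their centre line; the grasp point (between the pads) lies 19 mm behind it (robot.grip_depth is the distance from the TCP to the grasp point, in m); z points along the fingers, y is the line along which they close (so a half turn about z gives the same grasp; the last joint's range is limited). The gripper opens to 85 mm and grips with 20 to 120 N. Pads are 22 mm wide; open, the fingers measure 114 mm over their backs; the gripper's body (76 mm by 85 mm) begins 54 mm behind the grasp point. The pads swing forward as they close: fully open they stand 13 mm farther back than shut.
Start: joints at [67.838, 19.595, 87.324, -0, 73.075, -8.365], TCP at [0.125, 0.51, 0.231] pointing down, gripper open.
Joint ranges: [-145.02, 145.02], [-44.19, 115.74], [2.07, 154.8], [-57.11, 237.11], [16.16, 152.29], [-177.93, 177.93]. Speed limits (degrees/s): [147.25, 147.25, 180, 180, 180, 180].

INTERFACE

Orientations are given as [roll, pitch, yaw] about the fixed x, y, z axes, in that order (R = Rz(yaw) Ry(pitch) Rx(roll)).
In Python, from bench import readout, capture, camera_info, workorder, robot gives the robot as it stands.
- The arm moves only by the shell command python3 -m jog 'ROWS' [OPENING] [FORCE]. ROWS is JSON, a list of rows, each a list of 6 numbers: the shift along the tool's x, y, z in units of 0.5 m (1.0 is 0.5 m), then the turn, a rotation vector about the tool's x, y, z in units of 45 degrees (1.0 is 45 degrees). In form: [[tx, ty, tz, wx, wy, wz], ...]. A call has 1 to 8 rows; each row is the pose to reach, as a shift and turn from the pose commanded when the call began, along the tool's axes at that moment; what a row does not reach only later rows make up. A row lasts 1/10 s, in which the tool goes at most 50 mm and 8.59 degrees, less where a joint would pass 70% of its speed; a pose out of reach is approached as far as the arm can. A call with a number of a shift or a turn outside -1 to 1 is refused whole. A call with a gripper value outside its range is refused whole. OPENING is the opening, from 0 (shut) to 1 (fully open), set as the call begins (- or left out, the last holds). The fingers move at their own pace and stop on an object; FORCE is the grip in N (left out, the last holds). Time passes only in rows, so rows that repeat a pose let the fingers close. It gives the time, the measured TCP pose, the force, the opening and the grip force at its end, in the units of the state.
- readout.get_obs(): the state, without advancing time (a new reading comes with each control period).
- capture(name): name is "scene" or "top" or "wrist"; returns the picture (420x560x3 uint8, red, green, blue); there is no depth.
- camera_info(name): a dict with "fovy" (degrees; the focal length in pixels is half the picture's height over the tangent of half this angle, whatever the lens; pixels are square), "cx", "cy" (the principal point, pixels), "eye" and "orientation" of the camera in the world; the wrist camera has in their place "T_tool_cam" (4x4, takes a point from camera to tool coordinates, whose origin is the TCP and whose axes are the flange's). Camera axes: x right, y up, looking along -z (the intrinsics and any distortion apply to the point x, -y, -z); pixel columns grow to the right and rows downward; lengths in m; the calibration is good to about 2 mm. A picture is of the moment at which its call begins: read the wrist's pose just before it. camera_info takes no time and is no camera call.
- workorder.hand_in(): hands the job in; it is judged then, once.
The state is a dict: "time": time; "qpos": joint angles; "joint_vel": joint speeds; "effort": joint torques, N m; "tcp_pos": TCP position; "eef_rot": TCP orientation; "contact_force": force on the tool from outside, world axes, zero at the start; "ft_torque": the same for the moment, N m; "finger_gap": finger opening in m; "gripper_force": force on a finger pad.
Only numpy, scipy, OpenCV 4.12 (cv2) and the standard library are available. Lean on these libraries where they do the work, as an engineer would, in place of code of your own. Each camera call takes 0.05 s, during which the arm holds its last target. There are 200 camera calls.

TASK

The wheel bolts in the small tilting tumbler are clean. Fold out the hook on the tumbler's post and hang the wire basket on it by its green bar, below the chute; with the barrel still upright, turn the dial on its lid to the largest opening, then tip the barrel with the red-handled lever and shake until every bolt has slid down the chute into the hanging basket. Finish by setting the barrel upright again, standing the basket with all the bolts back on its rubber mat and folding the hook up flat against its post; leave the other things on the bench alone.

Things in the scene. Friction and masses are not known exactly. Their poses are not given: they have to be found in the camera images.
- tumbler: fixed stand of a bench tumbler: blue base 300 x 235 x 10 mm, two cheeks (y = +-65 mm, 264 mm high), steel chute, drip tray (14 mm high), post. Origin on the bench right under the barrel's pivot; z up; -x is the way the chute points and the barrel pours (roughly at the robot), +y the side of the tipping lever, -y the side of the motor and hook post
- chute_end (a point): middle of the chute's outlet edge, 60 mm from the pivot towards the stand's -x, 111 mm above the bench; the chute is 94 mm wide there
- barrel_pivot (a point): point on the barrel's pivot axis (parallel to the stand's y), midway between the cheeks, 240 mm above the bench
- barrel (a joint): tilt of the clear barrel, rad: 0 upright on its stop, grows as it tips over the chute (towards the stand's -x) to 2.3 at the far stop, where bolts slide out. Friction 0.25 N m: empty it mostly stays where left; with bolts in it tends to swing back upright. 115 mm wide, from 78 mm below the pivot to a lid 51 mm above it
- lever_grip (a point): middle of the tipping lever's red handle, a round bar 18 mm thick, 52 mm long, parallel to the stand's y; turns with the barrel at 90 mm round the pivot. From the pivot in the stand's frame: x +58, y +112, z +69 mm upright; x -90, y +112, z -3 mm fully tipped. Grip it from above, fingers closing along the stand's x; being round it turns between fingers that keep pointing down
- dial (a joint): angle of the dial on the barrel's lid, rad; grows anticlockwise seen from above with the barrel upright. From 0 to 0.5 only fine sieve holes lie over the mouth; at 2.25 (stop) the wide opening, a 128 degree sector of 50 mm radius but for a 14 mm web at the axis, lies fully over it: the largest opening. Stays where left, friction 0.06 N m
- dial_grip (a point): grip point on the dial's axis, 15 mm below the top of its black bar and 23 mm above the dial's plate. The bar is 50 mm long, 14 mm thick; grip it across its thickness from above
- dial_mark (a point): white line on top of the dial's bar, 22 mm from its axis (15 mm above dial_grip): the bar's length runs from the axis to below this point. The wide opening lies 90 degrees anticlockwise from it. When the opening is largest the line points along the stand's +y, to the red mark on the lid's rim by the lever
- hook (a joint): folding double hook on the post, rad: 0 folded up (standing up against the post), 1.571 folded out level on its stop. Friction hinge (0.15 N m), stays where left. The post is 96 mm wide, 200 mm high, 7 to 19 mm behind the hinge
- hook_hinge (a point): middle of the hook's hinge axis, which is parallel to the stand's x; 165 mm above the bench; in the stand's frame x -130, y -95 mm. The hook swings from straight up, over the drip tray, to straight out along the stand's +y
- hook_bar (a point): middle of the cross bar joining the tips of the hook's two prongs: red round wire 8 mm thick, 64 mm long, parallel to the stand's x. From the hinge, in the stand's y and z: -12, +150 mm folded up; +150, +12 mm folded out (the tips turn up). Round: it may turn between fingers that keep pointing down
- hang_point (a point): where the middle of the basket's bar rests on the lowest part of both prongs of the folded-out hook: 166 mm above the bench, stand's x -130, y 0; bar along the stand's x, basket 24 mm clear of the bench, its rim 12 mm short of the chute's end along x. Bring it in along the stand's -y with the bar 40 to 50 mm above this point, so that the prongs pass between rim and bar, then lower it; leave the same way
- basket: steel wire basket, 115 mm (its x) by 130 mm (its y), rim 60 mm above its underside, 0.28 kg; origin at the centre of its underside, z up. A wire hoop 112 mm wide at each x end, 145 mm high, carries the green grip bar. Half a turn leaves it the same
- basket_bar (a point): middle of the basket's green grip bar: round, 10 mm thick, 112 mm long, along the basket's x, 142 mm above its underside, over its middle. The hook's prongs (8 mm thick) take it 32 mm either side of this point, so fingers fit between them
- mat: black ribbed rubber mat, 190 x 200 x 4 mm, fixed on the bench at the robot's left; origin at its underside's centre; the basket stands on it at first
- bolt1: steel wheel bolt, 57 mm long, hex head and cone 26 mm wide, 14 mm shank, 85 g; origin at the centre of its head's end face, z along the shank. In the barrel at first; three to five of bolt1 to bolt5 are there
- bolt2: steel wheel bolt, 57 mm long, hex head and cone 26 mm wide, 14 mm shank, 85 g; origin at the centre of its head's end face, z along the shank. In the barrel at first; three to five of bolt1 to bolt5 are there
- bolt3: steel wheel bolt, 57 mm long, hex head and cone 26 mm wide, 14 mm shank, 85 g; origin at the centre of its head's end face, z along the shank. In the barrel at first; three to five of bolt1 to bolt5 are there
- bolt4: steel wheel bolt, 57 mm long, hex head and cone 26 mm wide, 14 mm shank, 85 g; origin at the centre of its head's end face, z along the shank. In the barrel at first; three to five of bolt1 to bolt5 are there
- bolt5: steel wheel bolt, 57 mm long, hex head and cone 26 mm wide, 14 mm shank, 85 g; origin at the centre of its head's end face, z along the shank. In the barrel at first; three to five of bolt1 to bolt5 are there
- spanner: 17 mm spanner, 204 mm long, a bystander, to be left alone
- sanding_block: cork sanding block, a bystander, to be left alone
- masking_tape: roll of masking tape, a bystander, to be left alone
- small_tin: small tin, a bystander, to be left alone

How it is judged:
By the outcome, as a careful person would: the job done as asked, in the order asked, and still so for the second after the job is handed in, with the robot touching nothing.
Of bolt1, bolt2, bolt3, bolt4, bolt5 only 3 to 5 are there at a start; the rules pass over those that are not, and their reading is None.
At some moment in a run one of basket may be knocked a few centimetres aside while the robot is not near it.
It also fails if it takes over 210 s, if anything falls off the work surface, if the arm or the gripper's body presses on something with over 40 N, if the wrist force passes 120 N, or if a joint passes its speed limit or range.

## Working session

There is one attempt and no reset: what is moved stays moved. The work goes in short steps, Python scripts to look and compute and a shell command to move; the robot and the scene stay as the last step left them, time stands still between calls to the robot, and variables do not carry over. Pictures are saved under pics/ and viewed, at most 14 in all, crops included, and the job is handed in when it is done.

```bash
ls; mkdir -p pics; python3 - <<'E'
from bench import readout, capture, camera_info
import cv2
for n in ("scene","top","wrist"):
    print(n,camera_info(n)); cv2.imwrite(f"pics/{n}0.png",capture(n)[:,:,::-1])
print(readout.get_obs())
E
```

```text
pics
scene {'fovy': 57.193368574782, 'cx': 279.70990148674036, 'cy': 210.43942283484847, 'eye': array([ 0.11452127, -0.74916389,  0.60451093]), 'orientation': array([ 64.8246064 ,   0.82475587, -33.76327371])}
top {'fovy': 46.54377657301934, 'cx': 273.9521443693151, 'cy': 213.78955375098764, 'eye': array([0.19835211, 0.03967152, 1.39839758]), 'orientation': array([ 17.38899347,   0.20632939, -98.05896923])}
wrist {'fovy': 67.58846626234893, 'cx': 276.90525240555087, 'cy': 205.15271460378457, 'T_tool_cam': array([[ 4.30409539e-05,  9.65552100e-01,  2.60209802e-01,
         6.53991827e-02],
       [ 9.99999968e-01, -1.06085158e-04,  2.28238114e-04,
         6.84654704e-04],
       [ 2.47980188e-04,  2.60209784e-01, -9.65552074e-01,
        -1.41496360e-01],
       [ 0.00000000e+00,  0.00000000e+00,  0.00000000e+00,
         1.00000000e+00]])}
{'time': 0.15, 'qpos': array([ 6.78385726e+01,  1.96276595e+01,  8.73624044e+01,  6.30616850e-04,
        7.30760404e+01, -8.36339617e+00]), 'joint_vel': array([-0.01498854, -0.08849211, -0.16800202,  0.15692333, -0.00311377,
       -0.01857438]), 'effort': array([ 1.30654193e-03, -4.33906960e+01, -2.46147054e+01, -1.26743571e-04,
        5.66502844e-03,  5.95304687e-05]), 'tcp_pos': array([0.12506174, 0.50958963, 0.23079579]), 'eef_rot': array([-1.79934686e+02, -1.02116103e-02,  1.66201779e+02]), 'contact_force': array([-0.56803815,  0.06667946,  0.17649548]), 'ft_torque': array([ 0.03264974,  0.00806269, -0.02625409]), 'gripper_force': 0.0, 'finger_gap': 0.08524925514659304}
```

View pics/scene0.png

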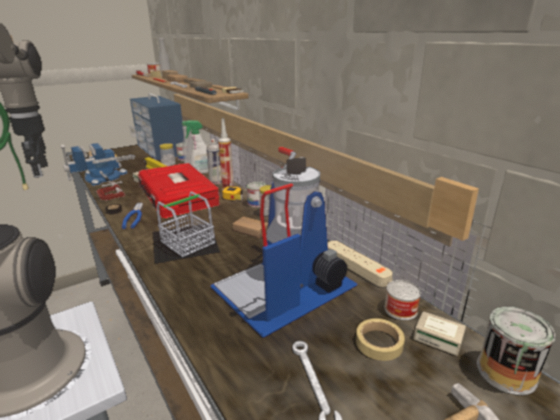

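View pics/top0.png

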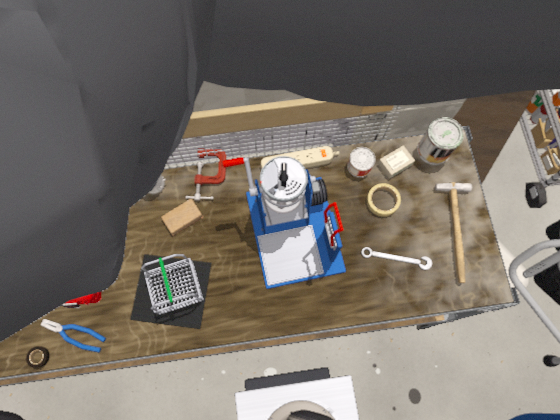

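Scene view: tumbler in the middle, basket on its mat to the left. Top view: green bar about (165,282), lever (235,162), dial (283,178), hook (333,225), tray (290,255). I'll zoom in on the tumbler.

```bash
cat > h.py <<'E'
import numpy as np, cv2
from scipy.spatial.transform import Rotation as R
from bench import readout, capture, camera_info
def cam(n,obs=None):
    c=camera_info(n); f=210/np.tan(np.radians(c["fovy"]/2))
    if n=="wrist":
        o=obs or readout.get_obs(); T=np.eye(4); T[:3,:3]=R.from_euler("xyz",o["eef_rot"],degrees=True).as_matrix(); T[:3,3]=o["tcp_pos"]
        T=T@np.array(c["T_tool_cam"]); return f,c["cx"],c["cy"],T[:3,3],T[:3,:3]
    return f,c["cx"],c["cy"],np.array(c["eye"]),R.from_euler("xyz",c["orientation"],degrees=True).as_matrix()
def ray(C,u,v):
    f,cx,cy,e,M=C; d=M@np.array([(u-cx)/f,-(v-cy)/f,-1]); return e,d/np.linalg.norm(d)
def onz(C,u,v,z):
    e,d=ray(C,u,v); return e+d*(z-e[2])/d[2]
def proj(C,p):
    f,cx,cy,e,M=C; q=M.T@(np.array(p)-e); return np.array([cx-f*q[0]/q[2],cy+f*q[1]/q[2]])
def tri(C1,p1,C2,p2):
    a,d=ray(C1,*p1); b,g=ray(C2,*p2); s=np.linalg.lstsq(np.c_[d,-g],b-a,rcond=None)[0]
    return (a+s[0]*d+b+s[1]*g)/2, np.linalg.norm(a+s[0]*d-b-s[1]*g)
def masks(im):
    h=cv2.cvtColor(im,cv2.COLOR_RGB2HSV).astype(int); H,S,V=h[...,0],h[...,1],h[...,2]
    return dict(red=((H<6)|(H>174))&(S>170)&(V>80),green=(H>50)&(H<80)&(S>140)&(V>60),blue=(H>105)&(H<122)&(S>150)&(V>50))
def blobs(m,mn=15):
    n,l,s,c=cv2.connectedComponentsWithStats(m.astype(np.uint8)); 
    return [(s[i].tolist(),c[i].round(1).tolist()) for i in range(1,n) if s[i][4]>=mn]
E
python3 - <<'E'
from h import *
for n in("top","scene"):
    im=cv2.imread(f"pics/{n}0.png")[:,:,::-1]; m=masks(im)
    for k in("red","green"): print(n,k,blobs(m[k]))
    C=cam(n)
    if n=="top":
        for b in blobs(m["green"]): print(onz(C,*b[1],0.146))
        for p in [(283,178),]: print(onz(C,*p,.325))
t=cv2.imread("pics/top0.png")[130:300,220:370]; s=cv2.imread("pics/scene0.png")[140:330,205:365]
a=cv2.resize(t,None,fx=3,fy=3,interpolation=3)[:510]; b=cv2.resize(s,(0,0),fx=2.2,fy=2.68,interpolation=3)
b=cv2.resize(s,None,fx=2.1,fy=2.1,interpolation=3); c=np.zeros((510,a.shape[1]+b.shape[1],3),np.uint8); c[:,:a.shape[1]]=a; c[:b.shape[0],a.shape[1]:]=b
cv2.imwrite("pics/z1.png",c); print(c.shape)
E
```

```text
top red [([195, 152, 49, 33, 432], [220.2, 169.8]), ([359, 171, 6, 5, 18], [361.3, 173.0]), ([325, 202, 18, 44, 182], [334.7, 219.1]), ([66, 292, 35, 13, 231], [86.8, 298.6])]
top green [([535, 96, 8, 10, 37], [537.8, 101.0]), ([159, 257, 14, 45, 133], [165.0, 278.6])]
[ 0.81785838 -0.81390062  0.146     ]
[0.45342414 0.2923016  0.146     ]
[ 0.61626328 -0.03714087  0.325     ]
scene red [([280, 147, 11, 5, 29], [284.5, 149.2]), ([140, 164, 79, 43, 1916], [177.9, 184.1]), ([264, 184, 28, 10, 58], [277.3, 188.8]), ([191, 198, 15, 13, 134], [197.6, 204.2]), ([261, 199, 6, 46, 102], [263.0, 225.7]), ([172, 202, 17, 13, 139], [181.1, 208.1]), ([286, 203, 2, 21, 26], [286.5, 213.2]), ([160, 206, 12, 12, 90], [164.7, 212.4]), ([388, 301, 30, 15, 160], [404.1, 308.7])]
scene green []
(510, 786, 3)
```

View pics/z1.png

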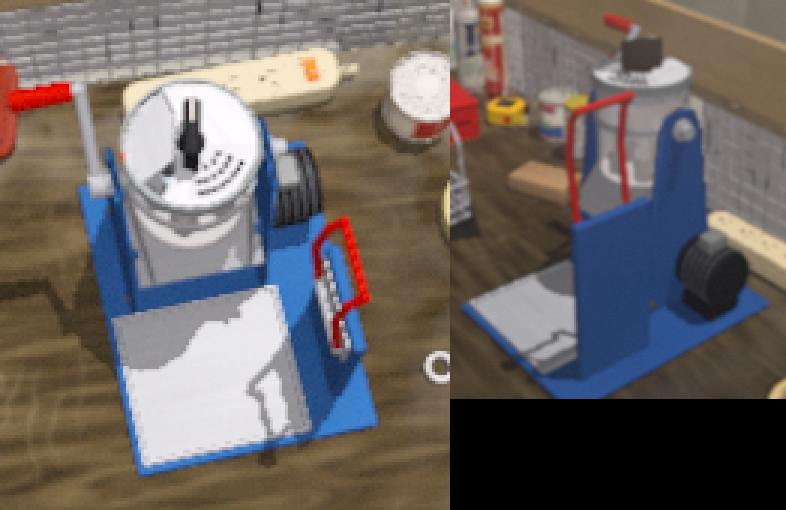

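The zoom shows the lever handle centred near top (232.7,162.3), the hook cross bar near (338.5,216.7), the lid centre near (283,178), and the dial mark pointing towards +x.

```bash
python3 - <<'E'
from h import *
C=cam("top");S=cam("scene")
L=onz(C,232.7,162.3,.309);H=onz(C,338.5,216.7,.315);D=onz(C,283.3,178.7,.295)
print("L,H,D",L,H,D)
# stand fit from L,H,D
A=np.array([[58,112],[-130,-107],[0,0]])/1e3; B=np.array([L[:2],H[:2],D[:2]])
a=A-A.mean(0);b=B-B.mean(0); th=np.arctan2((a[:,0]*b[:,1]-a[:,1]*b[:,0]).sum(),(a*b).sum())
M=np.array([[np.cos(th),-np.sin(th)],[np.sin(th),np.cos(th)]]); t=B.mean(0)-M@A.mean(0)
print("yaw",np.degrees(th),"o",t,"res",B-(A@M.T+t))
cr=[onz(C,220+u/3,130+v/3,.010) for u,v in((140,472),(377,427),(80,190))]
print("corners",cr,[np.degrees(np.arctan2(*(cr[1]-cr[0])[[1,0]]))+90,np.degrees(np.arctan2(*(cr[2]-cr[0])[[1,0]]))],np.linalg.norm(cr[1]-cr[0]))
for p in((.058,.112,.309),(-.13,-.107,.315),(0,0,.335),(-.13,-.095,.165)):
    w=np.r_[M@p[:2]+t,p[2]]; print(p,w,proj(C,w),proj(S,w))
# basket bar
m=masks(cv2.imread("pics/top0.png")[:,:,::-1])["green"]; ys,xs=np.nonzero(m[250:310,150:185]); 
r=cv2.minAreaRect(np.c_[xs+150,ys+250].astype(np.float32)); bx=cv2.boxPoints(r); print("bar",[onz(C,*q,.147) for q in bx], onz(C,*r[0],.147))
E
```

```text
L,H,D [0.68001025 0.07620502 0.309     ] [ 0.5066758  -0.15126481  0.315     ] [ 0.62604121 -0.03974209  0.295     ]
yaw 3.27596497293787 o [ 0.62829844 -0.03855975] res [[ 0.00020685 -0.00036663]
 [ 0.00205038  0.00154897]
 [-0.00225724 -0.00118234]]
corners [array([0.4153622 , 0.03493319, 0.01      ]), array([ 0.42613142, -0.19542755,  0.01      ]), array([0.7053061 , 0.05616416, 0.01      ])] [np.float64(2.67659300835075), np.float64(4.187976130414784)] 0.23061232995504602
(0.058, 0.112, 0.309) [0.6798034  0.07657165 0.309     ] [232.55925705 162.39795651] [285.41849891 151.27089704]
(-0.13, -0.107, 0.315) [ 0.50462542 -0.15281378  0.315     ] [339.31672012 217.4467897 ] [278.22950899 189.85259978]
(0, 0, 0.335) [ 0.62829844 -0.03855975  0.335     ] [282.91103985 171.61161484] [295.02234498 155.55243631]
(-0.13, -0.095, 0.165) [ 0.50393968 -0.14083339  0.165     ] [327.70916646 235.07867866] [276.03447264 252.00934694]
bar [array([0.51129735, 0.30684246, 0.147     ]), array([0.51231383, 0.29626109, 0.147     ]), array([0.39339831, 0.27845384, 0.147     ]), array([0.39247349, 0.2887587 , 0.147     ])] [0.4515558  0.29245743 0.147     ]
```

```bash
cat >> h.py <<'E'
TH=3.3; O=np.array([.6275,-.039])
def st(x,y,z):  # stand (mm) -> world (m)
    t=np.radians(TH); return np.array([O[0]+(x*np.cos(t)-y*np.sin(t))/1e3,O[1]+(x*np.sin(t)+y*np.cos(t))/1e3,z/1e3])
def go(targets,yaw0,p0,yaw):
    "jog shift/turn numbers from pose (p0,yaw0, pointing down) to world TCP targets"
    M=(R.from_euler("z",yaw0,degrees=True)*R.from_euler("x",180,degrees=True)).as_matrix()
    for t in targets: print((M.T@(np.array(t)-p0)/.5).round(4),"wz",round(-((yaw-yaw0+180)%360-180)/45,3))
E
python3 - <<'E'
from h import *
o=readout.get_obs(); p=o["tcp_pos"]; y=o["eef_rot"][2]
go([(.42,.15,.36)],y,p,183.3)
go([st(-130,-107,345)],183.3,np.array([.42,.15,.36]),183.3)
C=cam("top")
for z in (.3,.4): print(onz(C,235,130,z),onz(C,235,112,z))
E
```

```text
[-0.7444 -0.5577 -0.2584] wz -0.38
[-0.1326 -0.6153  0.03  ] wz -0.0
[0.76985373 0.06078372 0.3       ] [0.81981433 0.05492103 0.3       ]
[0.71782324 0.05886163 0.4       ] [0.76323534 0.05353269 0.4       ]
```

```bash
python3 -m jog '[[-0.37,-0.28,-0.26,0,0,-0.38],[-0.37,-0.28,-0.26,0,0,-0.38],[-0.37,-0.28,-0.26,0,0,-0.38],[-0.37,-0.28,-0.26,0,0,-0.38],[-0.37,-0.28,-0.26,0,0,-0.38],[-0.37,-0.28,-0.26,0,0,-0.38],[-0.37,-0.28,-0.26,0,0,-0.38],[-0.37,-0.28,-0.26,0,0,-0.38]]' 0.6; python3 - <<'E'
from h import *
o=readout.get_obs(); p=o["tcp_pos"]; y=o["eef_rot"][2]
go([(.42,.15,.36),st(-130,-107,345)],y,p,183.3)
E
```

```text
time: 0.95
tcp_pos: [0.2713, 0.3298, 0.3609]
eef_rot: [180.0, -0.0, -176.8]
contact_force: [0.1, -1.3, -0.3]
finger_gap: 0.0512
gripper_force: 0.0
[-0.2766 -0.3757  0.0018] wz -0.001
[-0.4099 -0.9909  0.0318] wz -0.001
```

```bash
python3 -m jog '[[-0.1,-0.1,0,0,0,0],[-0.2,-0.2,0,0,0,0],[-0.277,-0.3,0,0,0,0],[-0.3,-0.4,0,0,0,0],[-0.32,-0.5,0,0,0,0],[-0.35,-0.6,0,0,0,0],[-0.37,-0.7,0,0,0,0],[-0.39,-0.8,0,0,0,0]]' >/dev/null;  python3 -m jog '[[-0.02,-0.1,0,0,0,0],[-0.02,-0.19,0,0,0,0],[-0.02,-0.19,0,0,0,0],[-0.02,-0.19,0,0,0,0]]'
python3 - <<'E'
from h import *
cv2.imwrite("pics/w1.png",capture("wrist")[:,:,::-1]); o=readout.get_obs(); W=cam("wrist",o)
im=cv2.imread("pics/w1.png")[:,:,::-1]; print(blobs(masks(im)["red"],30))
for q in((-98,315),(-107,315),(-110,165)): print([proj(W,st(x,q[0],q[1])).round(0) for x in(-162,-130,-98)])
E
```

```text
time: 2.15
tcp_pos: [0.4887, -0.0978, 0.3598]
eef_rot: [179.9, -0.1, -176.7]
contact_force: [-0.4, 0.2, -0.2]
finger_gap: 0.0508
gripper_force: 0.0
[([183, 169, 52, 91, 1267], [201.1, 214.5]), ([224, 226, 16, 61, 392], [232.4, 257.3]), ([143, 288, 15, 8, 74], [151.3, 291.0])]
[array([197., 197.]), array([201., 246.]), array([204., 291.])]
[array([183., 197.]), array([186., 246.]), array([190., 291.])]
[array([220., 164.]), array([222., 193.]), array([223., 221.])]
```

View pics/w1.png

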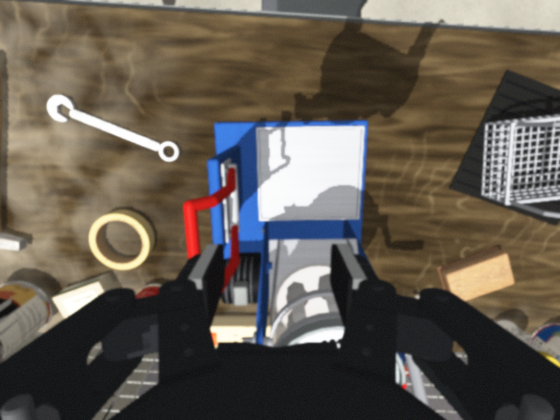

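The wrist view shows the hook bar as red from (187,203) down to about (192,258), within 3 mm of the prediction.

```bash
python3 - <<'E'
from h import *
o=readout.get_obs(); p=o["tcp_pos"]; y=o["eef_rot"][2]
go([st(-130,-104,345),st(-130,-104,297)],y,p,183.3)
# arc offsets relative to grip, tool y=+stand y, tool z=down
for a in range(0,91,10):
    t=np.radians(a); y0,z0=-12,150; yy=y0*np.cos(t)+z0*np.sin(t); zz=-y0*np.sin(t)+z0*np.cos(t); print(a,round((yy-y0)/500,3),round(-(zz-z0)/500,3))
E
```

```text
[-0.0237 -0.1083  0.0306] wz 0.001
[-0.0237 -0.1083  0.1266] wz 0.001
0 0.0 -0.0
10 0.052 0.0
20 0.104 0.01
30 0.153 0.028
40 0.198 0.055
50 0.238 0.089
60 0.272 0.129
70 0.298 0.175
80 0.315 0.224
90 0.324 0.276
```

```bash
python3 -m jog '[[-0.024,-0.09,0,0,0,0],[-0.024,-0.108,0.03,0,0,0],[-0.024,-0.108,0.07,0,0,0],[-0.024,-0.108,0.11,0,0,0],[-0.024,-0.108,0.127,0,0,0],[-0.024,-0.108,0.127,0,0,0]]' && python3 -m jog '[[0,0,0,0,0,0],[0,0,0,0,0,0],[0,0,0,0,0,0],[0,0,0,0,0,0],[0,0,0,0,0,0],[0,0,0,0,0,0]]' 0 30
```

```text
time: 2.8
tcp_pos: [0.5036, -0.1497, 0.2969]
eef_rot: [179.9, -0.1, -176.6]
contact_force: [-0.3, -0.1, -0.7]
finger_gap: 0.0511
gripper_force: 0.0
time: 3.4
tcp_pos: [0.5041, -0.1517, 0.2987]
eef_rot: [-180.0, 0.1, -176.7]
contact_force: [-0.2, 1.6, 5.7]
finger_gap: 0.0065
gripper_force: 29.5
```

```bash
python3 -m jog '[[0,0.026,0,0,0,0],[0,0.052,0,0,0,0],[0,0.078,0.005,0,0,0],[0,0.104,0.01,0,0,0],[0,0.128,0.018,0,0,0],[0,0.153,0.028,0,0,0],[0,0.176,0.041,0,0,0],[0,0.198,0.055,0,0,0]]' && python3 -m jog '[[0,0.02,0.016,0,0,0],[0,0.04,0.034,0,0,0],[0,0.058,0.053,0,0,0],[0,0.074,0.074,0,0,0],[0,0.088,0.097,0,0,0],[0,0.1,0.12,0,0,0],[0,0.11,0.145,0,0,0],[0,0.117,0.169,0,0,0]]' && python3 -m jog '[[0,0.005,0.026,0,0,0],[0,0.009,0.052,0,0,0],[0,0.009,0.058,0,0,0],[0,0.009,0.058,0,0,0]]'
```

```text
time: 4.2
tcp_pos: [0.4971, -0.0524, 0.2687]
eef_rot: [-179.9, -0.2, -176.7]
contact_force: [-0.5, -7.5, -8.8]
finger_gap: 0.0065
gripper_force: 29.0
time: 5.0
tcp_pos: [0.4934, 0.0017, 0.1841]
eef_rot: [-179.5, -0.2, -176.7]
contact_force: [-3.9, -28.4, -4.3]
finger_gap: 0.0066
gripper_force: 29.3
time: 5.4
tcp_pos: [0.496, 0.0046, 0.1601]
eef_rot: [-179.3, 0.3, -176.7]
contact_force: [-7.3, -30.8, 22.1]
finger_gap: 0.0066
gripper_force: 34.7
```

```bash
python3 -m jog '[[0,-0.006,-0.002,0,0,0],[0,-0.006,-0.002,0,0,0],[0,-0.006,-0.002,0,0,0],[0,-0.006,-0.04,0,0,0],[0,-0.006,-0.14,0,0,0],[0,-0.006,-0.24,0,0,0],[0,-0.006,-0.34,0,0,0],[0,-0.006,-0.34,0,0,0]]' 0.5
python3 - <<'E'
from h import *
o=readout.get_obs(); p=o["tcp_pos"]; y=o["eef_rot"][2]
t=capture("top"); C=cam("top"); S=cam("scene"); s=capture("scene")
for n,im in(("top",t),("scene",s)):
    m=masks(im); print(n,[b for b in blobs(m["red"]) if b[1][0]>240 and n=="top" or 255<b[1][0]<330 ])
m=masks(t)["green"]; ys,xs=np.nonzero(m[230:330,130:200]); r=cv2.minAreaRect(np.c_[xs+130,ys+230].astype(np.float32))
b=[onz(C,*q,.147) for q in cv2.boxPoints(r)]; c=onz(C,*r[0],.147); print(r,c,b)
for x in(-162,-98): print("bar exp",proj(C,st(x,55,177)),proj(S,st(x,55,177)))
go([(c[0],c[1],.33)],y,p,188.5)
cv2.imwrite("pics/s2.png",cv2.resize(s[120:330,180:390],None,fx=2.8,fy=2.8)[:,:,::-1])
E
```

```text
time: 6.2
tcp_pos: [0.497, 0.0079, 0.3333]
eef_rot: [-179.9, 0.7, -176.6]
contact_force: [1.2, -0.2, -0.5]
finger_gap: 0.0426
gripper_force: 0.0
top [([359, 171, 6, 4, 17], [361.5, 172.9]), ([308, 222, 16, 5, 30], [315.4, 224.2]), ([269, 228, 27, 25, 104], [278.1, 236.2]), ([310, 245, 20, 6, 48], [320.3, 247.6])]
scene [([280, 147, 11, 5, 27], [284.5, 149.3])]
((164.9409942626953, 279.24920654296875), (45.578826904296875, 4.122707843780518), 76.75948333740234) [0.45155792 0.29237557 0.147     ] [array([0.5112829 , 0.30686738, 0.147     ]), array([0.51232   , 0.29628882, 0.147     ]), array([0.39341572, 0.27826784, 0.147     ]), array([0.39247138, 0.28857026, 0.147     ])]
bar exp [273.99680274 257.28377272] [227.94557071 226.66022592]
bar exp [269.12674158 233.51077649] [250.28059756 219.23155817]
[0.0574 0.5733 0.0066] wz -0.114
```

View pics/s2.png

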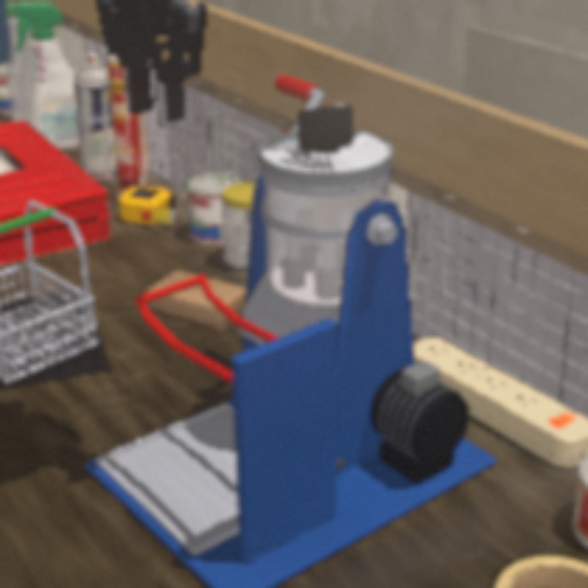

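The hook is folded out where I expected it. Next, the basket.

```bash
python3 -m jog '[[0.02,0.1,0.01,0,0,-0.114],[0.04,0.2,0.04,0,0,-0.114],[0.05,0.3,0.08,0,0,-0.114],[0.057,0.4,0.12,0,0,-0.114],[0.057,0.49,0.16,0,0,-0.114],[0.057,0.55,0.18,0,0,-0.114],[0.057,0.573,0.2,0,0,-0.114],[0.057,0.573,0.2,0,0,-0.114]]'
python3 - <<'E'
from h import *
o=readout.get_obs(); p=o["tcp_pos"]; y=o["eef_rot"][2]
im=capture("wrist"); W=cam("wrist",o); m=masks(im)["green"]; B=blobs(m,40); print(B)
ys,xs=np.nonzero(m); r=cv2.minAreaRect(np.c_[xs,ys].astype(np.float32)); bx=cv2.boxPoints(r); print(r,[onz(W,*q,.148)[:2].round(4) for q in bx])
print("seen centre exp",proj(W,(.4516,.2924,.147)))
go([(.4516,.2924,.127)],y,p,188.5); cv2.imwrite("pics/w2.png",im[:,:,::-1])
E
```

```text
time: 7.1
tcp_pos: [0.4475, 0.2924, 0.2234]
eef_rot: [-179.9, -0.4, -171.4]
contact_force: [0.2, -1.6, 0.2]
finger_gap: 0.0427
gripper_force: 0.0
[([265, 137, 16, 158, 1734], [272.7, 216.2])]
((272.27178955078125, 215.5664825439453), (157.11460876464844, 12.64449691772461), 87.79740142822266) [array([0.3948, 0.2752]), array([0.3932, 0.2836]), array([0.5099, 0.3059]), array([0.5118, 0.2963])]
seen centre exp [275.55112834 219.68915275]
[-0.008  -0.0013  0.1928] wz 0.003
```

View pics/w2.png

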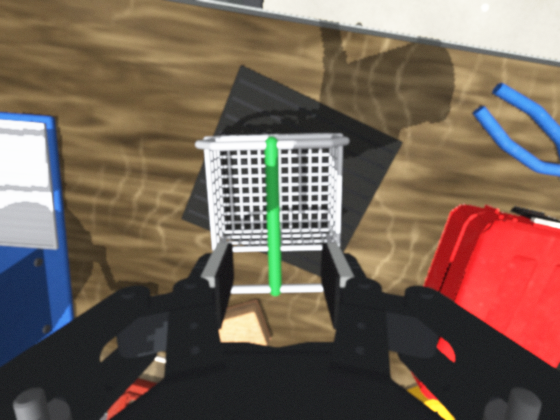

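Green bar centred at (272,216), close to the top-view estimate; the mat's corners are at (240,65), (400,142), (325,280) and (183,213). Gripping it.

```bash
python3 -m jog '[[-0.009,-0.003,0.05,0,0,-0.03],[-0.009,-0.003,0.1,0,0,-0.03],[-0.009,-0.003,0.15,0,0,-0.03],[-0.009,-0.003,0.18,0,0,-0.03],[-0.009,-0.003,0.193,0,0,-0.03],[-0.009,-0.003,0.193,0,0,-0.03]]' && python3 -m jog '[[0,0,0,0,0,0],[0,0,0,0,0,0],[0,0,0,0,0,0],[0,0,0,0,0,0],[0,0,0,0,0,0],[0,0,0,0,0,0]]' 0 60
python3 - <<'E'
from h import *
C=cam("top"); 
# mat corners from w2 (pose recorded)
o=dict(eef_rot=[-179.9,-.4,-171.4],tcp_pos=np.array([.4475,.2924,.2234])); W=cam("wrist",o)
q=[onz(W,*p,.004) for p in((240,65),(400,142),(325,280),(183,213))]; print("mat",q[:], np.mean(q,0),np.linalg.norm(q[0]-q[1]),np.linalg.norm(q[0]-q[3]))
print([proj(C,x).round() for x in q])
p=readout.get_obs()["tcp_pos"]; y=readout.get_obs()["eef_rot"][2]; print(y)
a=np.array([p[0],p[1],.24]); go([a],y,p,183.3)
go([st(-130,130,192+5),st(-130,0,192+5),st(-130,0,147)],183.3,a,183.3)
E
```

```text
time: 7.75
tcp_pos: [0.4545, 0.2895, 0.1301]
eef_rot: [-180.0, -0.1, -170.3]
contact_force: [-0.1, 0.1, 0.9]
finger_gap: 0.0427
gripper_force: 0.0
time: 8.35
tcp_pos: [0.4549, 0.291, 0.1315]
eef_rot: [180.0, 0.1, -170.2]
contact_force: [-0.7, -1.0, 6.0]
finger_gap: 0.0078
gripper_force: 58.8
mat [array([0.33082245, 0.23498775, 0.004     ]), array([0.38380613, 0.4234763 , 0.004     ]), array([0.56557321, 0.37204108, 0.004     ]), array([0.50414591, 0.18711865, 0.004     ])] [0.44608693 0.30440595 0.004     ] 0.19579378011936457 0.17981232268327813
[array([200., 328.]), array([131., 318.]), array([145., 253.]), array([211., 265.])]
-170.19988182990437
[-0.     0.    -0.217] wz 0.144
[-0.0466 -0.4187  0.086 ] wz -0.0
[-0.0466 -0.6787  0.086 ] wz -0.0
[-0.0466 -0.6787  0.186 ] wz -0.0
```

```bash
python3 -m jog '[[0,0,-0.03,0,0,0.03],[0,0,-0.06,0,0,0.06],[0,0,-0.09,0,0,0.09],[0,0,-0.12,0,0,0.12],[0,0,-0.15,0,0,0.144],[0,0,-0.18,0,0,0.144],[0,0,-0.2,0,0,0.144],[0,0,-0.217,0,0,0.144]]' && python3 -m jog '[[-0.01,-0.03,0.01,0,0,0],[-0.02,-0.08,0.02,0,0,0],[-0.03,-0.13,0.03,0,0,0],[-0.04,-0.18,0.05,0,0,0],[-0.044,-0.23,0.07,0,0,0],[-0.044,-0.28,0.086,0,0,0],[-0.044,-0.32,0.086,0,0,0],[-0.044,-0.34,0.086,0,0,0]]'
python3 - <<'E'
from h import *
o=readout.get_obs(); p=o["tcp_pos"]; y=o["eef_rot"][2]
go([st(-131,100,196),st(-131,0,196),st(-131,0,149)],y,p,183.3)
im=capture("scene"); cv2.imwrite("pics/s3.png",cv2.resize(im[150:330,150:350],None,fx=3,fy=3)[:,:,::-1])
E
```

```text
time: 9.15
tcp_pos: [0.4541, 0.2907, 0.2392]
eef_rot: [-180.0, -0.0, -176.7]
contact_force: [0.1, -0.0, -2.3]
finger_gap: 0.0079
gripper_force: 58.6
time: 9.95
tcp_pos: [0.4856, 0.12, 0.1946]
eef_rot: [-180.0, -0.1, -176.8]
contact_force: [0.0, 0.4, -2.7]
finger_gap: 0.0073
gripper_force: 58.7
[-0.0033 -0.1337 -0.0027] wz -0.002
[-0.0037 -0.3337 -0.0027] wz -0.002
[-0.0037 -0.3337  0.0913] wz -0.002
```

View pics/s3.png

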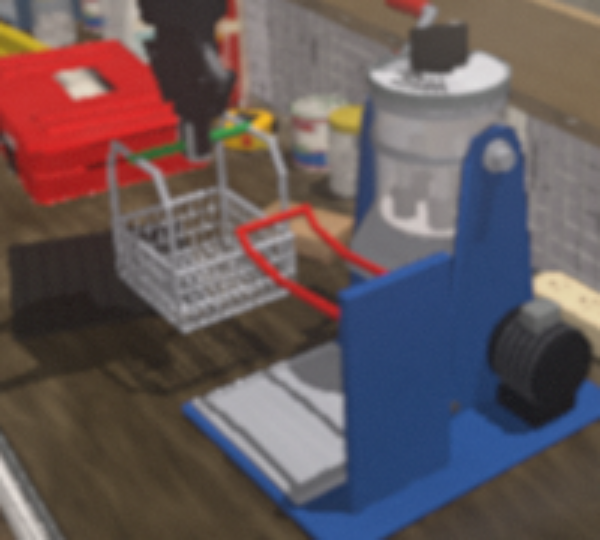

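The basket hangs level from the gripper with the hook bar between rim and green bar. Sliding it in and lowering.

```bash
python3 -m jog '[[-0.003,-0.04,-0.003,0,0,0],[-0.003,-0.08,-0.003,0,0,0],[-0.003,-0.12,-0.003,0,0,0],[-0.003,-0.16,-0.003,0,0,0],[-0.003,-0.2,-0.003,0,0,0],[-0.003,-0.25,-0.003,0,0,0],[-0.003,-0.3,-0.003,0,0,0],[-0.004,-0.334,-0.003,0,0,0]]' && python3 -m jog '[[0,0,0,0,0,0],[0,0,0.03,0,0,0],[0,0,0.06,0,0,0],[0,0,0.08,0,0,0],[0,0,0.092,0,0,0],[0,0,0.094,0,0,0]]'
```

```text
time: 10.8
tcp_pos: [0.4978, -0.0453, 0.1971]
eef_rot: [-180.0, 0.0, -176.7]
contact_force: [0.8, 0.3, -3.0]
finger_gap: 0.0074
gripper_force: 58.7
time: 11.4
tcp_pos: [0.4976, -0.0435, 0.152]
eef_rot: [180.0, 0.0, -176.7]
contact_force: [-7.6, 3.1, 19.3]
finger_gap: 0.0076
gripper_force: 60.9
```

```bash
python3 -m jog '[[0,0,-0.002,0,0,0],[0,0,-0.002,0,0,0],[0,0,-0.002,0,0,0],[0,0,-0.06,0,0,0],[0,0,-0.15,0,0,0],[0,0,-0.25,0,0,0],[0,0,-0.35,0,0,0],[0,0,-0.44,0,0,0]]' 0.5
python3 - <<'E'
from h import *
o=readout.get_obs(); p=o["tcp_pos"]; y=o["eef_rot"][2]
im=capture("scene"); w=capture("wrist"); a=cv2.resize(im[150:330,150:350],None,fx=2.2,fy=2.2); b=cv2.resize(w,(int(396*4/3),396))[:, :360]
b=w[24:420,100:460]; cv2.imwrite("pics/s4.png",np.hstack([a,b])[:,:,::-1]); print(p,y)
go([st(-40,0,380),st(0,0,360)],y,p,93.3)
E
```

```text
time: 12.2
tcp_pos: [0.4975, -0.0442, 0.3729]
eef_rot: [-180.0, 0.1, -176.7]
contact_force: [0.6, -0.6, -0.9]
finger_gap: 0.0428
gripper_force: 0.0
[ 0.49754687 -0.04421592  0.37293449] -176.69512106547467
[-0.1801 -0.0046 -0.0141] wz 2.0
[-0.2601 -0.0046  0.0259] wz 2.0
```

View pics/s4.png

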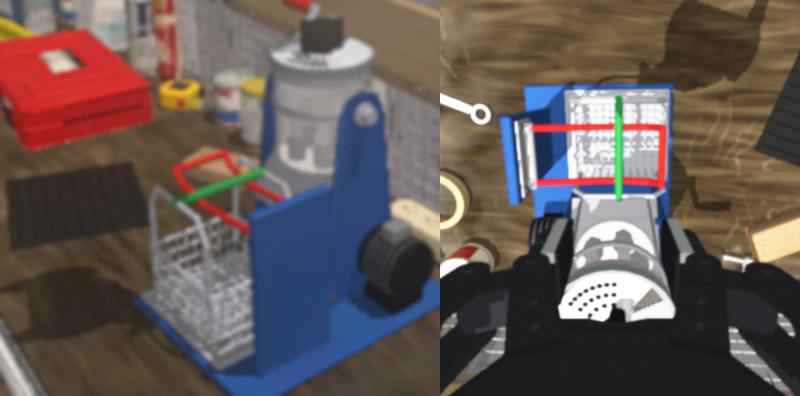

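Basket is hung on both prongs (green bar vertical in the wrist view at column ~718, between the prongs). Now the dial.

```bash
python3 -m jog '[[0,-0.015,-0.08,0,0,0.15],[-0.05,-0.015,-0.104,0,0,0.3],[-0.1,-0.015,-0.104,0,0,0.45],[-0.15,-0.015,-0.104,0,0,0.6],[-0.2,-0.015,-0.104,0,0,0.8],[-0.25,-0.015,-0.104,0,0,1],[-0.26,-0.015,-0.104,0,0,1],[-0.26,-0.015,-0.104,0,0,1]]' >/dev/null && python3 -m jog '[[0,0,0,0,0,0.2],[0,0,0,0,0,0.4],[0,0,0,0,0,0.6],[0,0,0,0,0,0.8],[0,0,0,0,0,1],[0,0,0,0,0,1],[0,0,0,0,0,1]]'
python3 - <<'E'
from h import *
w=capture("wrist"); o=readout.get_obs(); W=cam("wrist",o); cv2.imwrite("pics/w5.png",w[:,:,::-1])
print(o["qpos"].round(1)); print([proj(W,st(*q)).round() for q in((0,0,332),(22,0,332),(0,22,332),(0,57,291))])
E
```

```text
time: 13.8
tcp_pos: [0.6269, -0.0444, 0.4229]
eef_rot: [180.0, 0.0, 93.4]
contact_force: [0.4, 0.2, -0.1]
finger_gap: 0.0427
gripper_force: 0.0
[-11.   29.4  42.7   0.  107.9 -14.5]
[array([277., 203.]), array([306., 203.]), array([277., 174.]), array([277., 125.])]
```

View pics/w5.png

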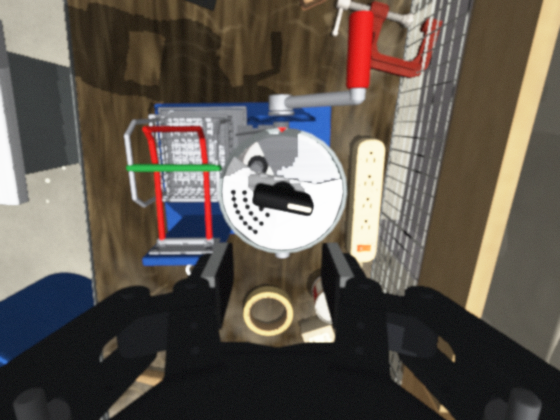

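The lid circle is about (283.5,190), the dial bar runs (255,193)–(313,208) with the white line near (299,208) and the red mark at (282,128). The lever handle is at about (359,52).

```bash
python3 - <<'E'
from h import *
o=readout.get_obs(); W=cam("wrist",o); im=cv2.imread("pics/w5.png"); g=cv2.cvtColor(im,cv2.COLOR_BGR2GRAY)
print("lid",proj(W,st(0,0,291)),proj(W,st(0,0,296)),onz(W,283.5,190,.292))
m=(g<45).astype(np.uint8); m[:, :]*=1; m[:165]=0; m[225:]=0; m[:,:245]=0; m[:,322:]=0
for b in blobs(m,30): print(b)
n,l,s,c=cv2.connectedComponentsWithStats(m); i=1+np.argmax(s[1:,4]); 
mm=(l==i).astype(np.uint8)
sub=im[170:230,240:330]; cv2.imwrite("pics/z5.png",cv2.resize(sub,None,fx=6,fy=6,interpolation=cv2.INTER_CUBIC))
p=o["tcp_pos"]; print("lever",onz(W,359,52,.309),st(58,112,309), "red mark",onz(W,282,129,.291),st(0,55,291))
E
```

```text
lid [277.09916989 191.24633686] [277.10563218 192.48838473] [ 0.6330881  -0.03730454  0.292     ]
([254, 182, 58, 28, 1018], [278.7, 195.7])
lever [0.68170995 0.07467803 0.309     ] [0.67895665 0.076153   0.309     ] red mark [0.62837226 0.01511714 0.291     ] [0.62433398 0.0159088  0.291     ]
```

View pics/z5.png

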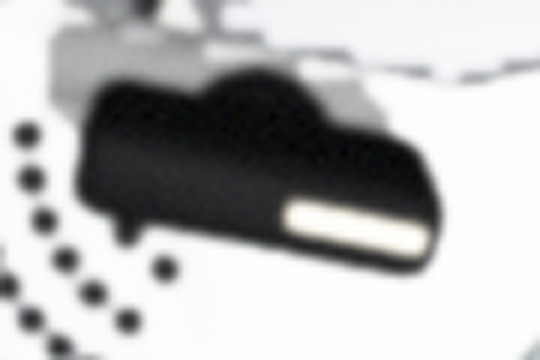

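```bash
sed -i 's/O=np.array(\[.6275,-.039\])/O=np.array([.6300,-.0400])/' h.py
python3 -m jog '[[0,0,0,0,0,0.2],[0,0,0,0,0,0.4],[0,0,0,0,0,0.6],[0,0,0,0,0,0.8],[0,0,0,0,0,1],[0,0,0,0,0,1]]' >/dev/null; python3 -m jog '[[0,0,0,0,0,0.2],[0,0,0,0,0,0.4],[0,0,0,0,0,0.6],[0,0,0,0,0,0.8],[0,0,0,0,0,1],[0,0,0,0,0,1]]' >/dev/null;python3 -m jog '[[0,0,0,0,0,0.12],[0,0,0,0,0,0.224],[0,0,0,0,0,0.224],[0,0,0,0,0,0.224]]'
python3 - <<'E'
from h import *
o=readout.get_obs(); p=o["tcp_pos"]; y=o["eef_rot"][2]
go([st(0,0,360),st(0,0,304)],y,p,-6.7)
C=cam("top");S=cam("scene")
for z in(.291,.31,.317,.332): print(z,proj(C,st(0,0,z*1e3)),proj(S,st(0,0,z*1e3)))
E
```

```text
time: 15.45
tcp_pos: [0.6276, -0.0444, 0.4225]
eef_rot: [-180.0, -0.0, -6.6]
contact_force: [-0.3, -0.1, -1.3]
finger_gap: 0.0427
gripper_force: 0.0
[ 0.0038 -0.0092  0.125 ] wz 0.003
[ 0.0038 -0.0092  0.237 ] wz 0.003
0.291 [283.14339811 177.7874158 ] [295.90172509 173.24440231]
0.31 [283.25731525 174.85891966] [295.92950825 165.70113708]
0.317 [283.30018013 173.75698165] [295.93986788 162.88844679]
0.332 [283.39371227 171.35252765] [295.96229573 156.79917452]
```

```bash
python3 -m jog '[[0.004,-0.009,0.06,0,0,0],[0.004,-0.009,0.12,0,0,0],[0.004,-0.009,0.16,0,0,0],[0.004,-0.009,0.2,0,0,0],[0.004,-0.009,0.225,0,0,0],[0.004,-0.009,0.237,0,0,0],[0.004,-0.009,0.237,0,0,0]]' && python3 -m jog '[[0,0,0,0,0,0],[0,0,0,0,0,0],[0,0,0,0,0,0],[0,0,0,0,0,0],[0,0,0,0,0,0],[0,0,0,0,0,0]]' 0 40
```

```text
time: 16.15
tcp_pos: [0.6301, -0.0401, 0.3032]
eef_rot: [-180.0, 0.1, -6.7]
contact_force: [-0.4, 0.7, 1.2]
finger_gap: 0.0429
gripper_force: 0.0
time: 16.75
tcp_pos: [0.6308, -0.0411, 0.305]
eef_rot: [179.9, -0.2, -6.8]
contact_force: [0.8, -5.8, 4.4]
finger_gap: 0.0133
gripper_force: 42.0
```

```bash
for i in 1 2; do python3 -m jog '[[0,0,0,0,0,-0.13],[0,0,0,0,0,-0.27],[0,0,0,0,0,-0.4],[0,0,0,0,0,-0.53],[0,0,0,0,0,-0.67],[0,0,0,0,0,-0.8],[0,0,0,0,0,-0.93],[0,0,0,0,0,-1]]'; done; python3 -m jog '[[0,0,0,0,0,-0.08],[0,0,0,0,0,-0.16],[0,0,0,0,0,-0.22],[0,0,0,0,0,-0.27],[0,0,0,0,0,-0.27],[0,0,0,0,0,-0.27]]'; python3 -c "
from bench import readout; print(readout.get_obs()['ft_torque'])"
```

```text
time: 17.55
tcp_pos: [0.6309, -0.0415, 0.305]
eef_rot: [179.8, -0.0, 38.4]
contact_force: [1.0, -6.5, 5.2]
finger_gap: 0.0127
gripper_force: 42.0
time: 18.35
tcp_pos: [0.6312, -0.0418, 0.3051]
eef_rot: [179.8, 0.1, 83.4]
contact_force: [1.6, -7.5, 4.9]
finger_gap: 0.0132
gripper_force: 41.9
time: 18.95
tcp_pos: [0.6313, -0.0418, 0.305]
eef_rot: [179.8, 0.2, 95.2]
contact_force: [1.6, -7.2, 4.5]
finger_gap: 0.0131
gripper_force: 44.3
[-1.06947695 -0.2229214  -0.68317616]
```

```bash
python3 -m jog '[[0,0,0,0,0,0.03],[0,0,0,0,0,0.03],[0,0,0,0,0,0.03],[0,0,-0.04,0,0,0.03],[0,0,-0.12,0,0,0.03],[0,0,-0.2,0,0,0.03],[0,0,-0.24,0,0,0.03],[0,0,-0.24,0,0,0.03]]' 0.6
python3 - <<'E'
from h import *
o=readout.get_obs(); W=cam("wrist",o); w=capture("wrist"); g=cv2.cvtColor(w,cv2.COLOR_RGB2GRAY)
c=proj(W,st(0,0,332)); print(c, proj(W,st(0,22,332)))
x0,y0=int(c[0])-45,int(c[1])-45; sub=(g[y0:y0+90,x0:x0+90]<50); B=blobs(sub,200); print(B)
n,l,s,cc=cv2.connectedComponentsWithStats(sub.astype(np.uint8)); i=1+np.argmax(s[1:,4]); ys,xs=np.nonzero(l==i); print(cv2.minAreaRect(np.c_[xs+x0,ys+y0].astype(np.float32)))
h=cv2.convexHull(np.c_[xs,ys].astype(np.int32)); mk=np.zeros((90,90),np.uint8); cv2.fillPoly(mk,[h],1); 
ys,xs=np.nonzero((mk>0)&(g[y0:y0+90,x0:x0+90]>150)); print("line",len(xs),xs.mean()+x0,ys.mean()+y0,ys.min()+y0,ys.max()+y0)
p=o["tcp_pos"]; y=o["eef_rot"][2]; go([st(58,115,420),st(58,115,360),st(58,115,290)],y,p,93.3)
cv2.imwrite("pics/w6.png",w[:,:,::-1]); 
e=onz(W,359,52,.309)
print("red",[(b,onz(W,*b[1],.309)) for b in blobs(masks(w)["red"],150)],proj(W,st(58,112,309)))
E
```

```text
time: 19.75
tcp_pos: [0.6309, -0.0397, 0.4273]
eef_rot: [179.6, 0.1, 94.1]
contact_force: [0.2, 0.8, -0.5]
finger_gap: 0.0513
gripper_force: 0.0
[274.28556504 208.2340226 ] [274.61538563 180.56896886]
[([36, 9, 21, 62, 648], [46.2, 40.6])]
((275.0, 202.5), (61.0, 20.0), 90.0)
line 148 276.06756756756755 196.6081081081081 182 220
[0.228  0.1172 0.0146] wz 0.017
[0.228  0.1172 0.1346] wz 0.017
[0.228  0.1172 0.2746] wz 0.017
red [(([340, 7, 78, 89, 3007], [365.2, 54.9]), array([0.69101253, 0.07917368, 0.309     ])), (([139, 128, 65, 37, 607], [167.4, 140.9]), array([0.5400376, 0.0041035, 0.309    ])), (([150, 174, 12, 65, 410], [155.4, 207.6]), array([ 0.52869431, -0.05297368,  0.309     ])), (([200, 175, 8, 64, 332], [203.4, 209.3]), array([ 0.56969964, -0.05164047,  0.309     ]))] [352.03394912  59.64281453]
```

View pics/w6.png

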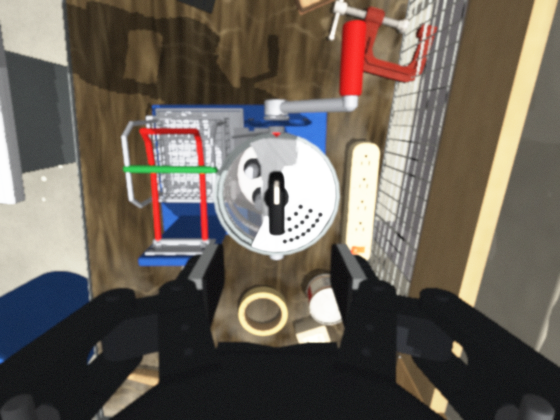

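Dial line now points straight to the red mark at (276,133); bolts are visible through the opening. Lever handle centre is (352,58), as expected. I'll check clearance to the wooden beam next.

```bash
python3 - <<'E'
from h import *
S=cam("scene");C=cam("top");W=cam("wrist")
for nm,u,v in(("scene low edge",330,191),("scene low edge",390,218),("scene top edge",330,149)):
    e,d=ray(S,u,v)
    for x in(.72,.75,.78,.81,.84): q=e+d*(x-e[0])/d[0]; print(nm,x,q.round(3),proj(C,q).round(),proj(W,q).round())
E
```

```text
scene low edge 0.72 [ 0.72  -0.064  0.231] [287. 153.] [355. 210.]
scene low edge 0.75 [ 0.75  -0.03   0.213] [272. 148.] [381. 179.]
scene low edge 0.78 [0.78  0.004 0.194] [258. 142.] [406. 150.]
scene low edge 0.81 [0.81  0.038 0.176] [245. 137.] [429. 122.]
scene low edge 0.84 [0.84  0.072 0.157] [232. 132.] [451.  95.]
scene low edge 0.72 [ 0.72  -0.261  0.234] [361. 143.] [334. 360.]
scene low edge 0.75 [ 0.75  -0.236  0.216] [349. 137.] [357. 336.]
scene low edge 0.78 [ 0.78  -0.212  0.197] [337. 131.] [378. 312.]
scene low edge 0.81 [ 0.81  -0.188  0.179] [326. 126.] [398. 291.]
scene low edge 0.84 [ 0.84  -0.164  0.161] [315. 120.] [417. 270.]
scene top edge 0.72 [ 0.72  -0.057  0.339] [285. 135.] [390. 241.]
scene top edge 0.75 [ 0.75  -0.023  0.326] [269. 128.] [429. 196.]
scene top edge 0.78 [0.78  0.012 0.313] [254. 121.] [466. 153.]
scene top edge 0.81 [0.81  0.046 0.3  ] [239. 115.] [503. 112.]
scene top edge 0.84 [0.84  0.08  0.287] [225. 109.] [538.  72.]
```

```bash
python3 -m jog '[[0.06,0.04,0,0,0,0.017],[0.12,0.08,0,0,0,0.017],[0.18,0.117,0.03,0,0,0.017],[0.228,0.117,0.09,0,0,0.017],[0.228,0.117,0.16,0,0,0.017],[0.228,0.117,0.22,0,0,0.017],[0.228,0.117,0.271,0,0,0.017],[0.228,0.117,0.271,0,0,0.017]]' && python3 -m jog '[[0,0,0,0,0,0],[0,0,0,0,0,0],[0,0,0,0,0,0],[0,0,0,0,0,0],[0,0,0,0,0,0],[0,0,0,0,0,0]]' 0 60
python3 - <<'E'
import numpy as np
for d in range(0,133,11):
    a=np.radians(50+d); print(d,round((90*np.cos(a)-57.9)/500,3),round(-(90*np.sin(a)-68.9)/500,3))
E
```

```text
time: 20.6
tcp_pos: [0.6783, 0.0781, 0.2818]
eef_rot: [-179.3, -0.1, 93.3]
contact_force: [-0.2, -0.5, -0.3]
finger_gap: 0.0513
gripper_force: 0.0
time: 21.2
tcp_pos: [0.6812, 0.0777, 0.2901]
eef_rot: [179.8, 0.0, 93.3]
contact_force: [-1.0, 0.3, 4.9]
finger_gap: 0.0159
gripper_force: 59.0
0 -0.0 -0.0
11 -0.029 -0.02
22 -0.06 -0.033
33 -0.094 -0.041
44 -0.128 -0.042
55 -0.162 -0.036
66 -0.195 -0.024
77 -0.224 -0.006
88 -0.25 0.017
99 -0.27 0.045
110 -0.285 0.076
121 -0.294 0.11
132 -0.296 0.144
```

```bash
python3 -m jog '[[0,-0.014,-0.011,0,0,0],[0,-0.029,-0.02,0,0,0],[0,-0.044,-0.027,0,0,0],[0,-0.06,-0.033,0,0,0],[0,-0.094,-0.041,0,0,0],[0,-0.128,-0.042,0,0,0],[0,-0.162,-0.036,0,0,0],[0,-0.195,-0.024,0,0,0]]' && python3 -m jog '[[0,-0.015,0.009,0,0,0],[0,-0.029,0.018,0,0,0],[0,-0.042,0.029,0,0,0],[0,-0.055,0.041,0,0,0],[0,-0.066,0.055,0,0,0],[0,-0.075,0.069,0,0,0],[0,-0.083,0.084,0,0,0],[0,-0.09,0.1,0,0,0]]' && python3 -m jog '[[0,-0.005,0.017,0,0,0],[0,-0.009,0.034,0,0,0],[0,-0.011,0.051,0,0,0],[0,-0.011,0.068,0,0,0],[0,-0.011,0.068,0,0,0],[0,-0.011,0.068,0,0,0],[0,-0.011,0.068,0,0,0],[0,-0.011,0.068,0,0,0]]'
python3 - <<'E'
from h import *
t=capture("top"); s=capture("scene"); w=capture("wrist")
a=cv2.resize(t[140:300,230:350],None,fx=2.5,fy=2.5); b=cv2.resize(s[150:330,200:350],None,fx=2.2222,fy=2.2222)
cv2.imwrite("pics/c7.png",np.hstack([a,b])[:,:,::-1]); cv2.imwrite("pics/w7.png",w[:,:,::-1])
E
```

```text
time: 22.0
tcp_pos: [0.5865, 0.0714, 0.3035]
eef_rot: [179.3, 0.1, 93.2]
contact_force: [6.9, -0.4, 12.6]
finger_gap: 0.0164
gripper_force: 66.2
time: 22.8
tcp_pos: [0.5415, 0.0682, 0.253]
eef_rot: [179.4, 0.2, 93.2]
contact_force: [4.5, -5.1, 12.8]
finger_gap: 0.0157
gripper_force: 74.8
time: 23.6
tcp_pos: [0.5334, 0.0677, 0.2163]
eef_rot: [180.0, 0.2, 93.2]
contact_force: [0.5, -6.6, -2.2]
finger_gap: 0.0158
gripper_force: 80.0
```

View pics/c7.png

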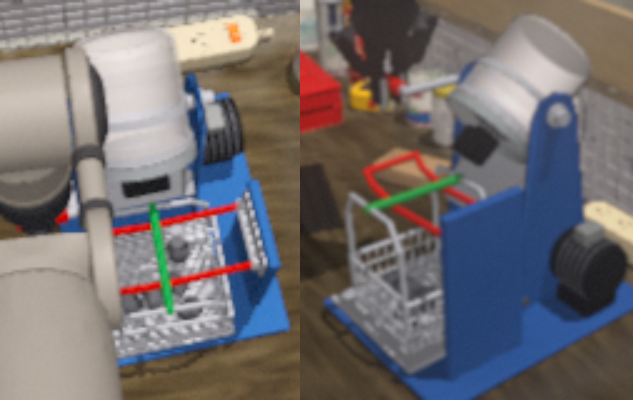

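The picture shows the barrel fully tipped and at least three bolts (dark heads) in the basket near crop (180,248), (150,295) and (185,305). Shaking for the rest.

```bash
for i in 1 2 3 4; do python3 -m jog '[[0,0.002,-0.034,0,0,0],[0,0.011,-0.068,0,0,0],[0,0.002,-0.034,0,0,0],[0,0,0,0,0,0],[0,0.011,-0.068,0,0,0],[0,0,0,0,0,0],[0,0.011,-0.068,0,0,0],[0,0,0,0,0,0]]'|sed -n '2p;4p'; done; for i in 1 2; do python3 -m jog '[[0,0.002,-0.034,0,0,0],[0,0.011,-0.068,0,0,0],[0,0.026,-0.099,0,0,0],[0,0.046,-0.127,0,0,0],[0,0.026,-0.099,0,0,0],[0,0.011,-0.068,0,0,0],[0,0,0,0,0,0],[0,0,0,0,0,0]]'|sed -n '2p;4p'; done;  python3 -m jog '[[0,0,0,0,0,0],[0,0,0,0,0,0],[0,0,0,0,0,0],[0,0,0,0,0,0],[0,0,0,0,0,0]]' 
python3 - <<'E'
from h import *
t=capture("top"); s=capture("scene")
a=cv2.resize(t[165:300,250:350],None,fx=4,fy=4,interpolation=cv2.INTER_CUBIC); b=cv2.resize(s[150:300,230:330],None,fx=3.6,fy=3.6,interpolation=cv2.INTER_CUBIC)
cv2.imwrite("pics/c8.png",np.hstack([a,b])[:,:,::-1])
E
```

```text
tcp_pos: [0.5339, 0.0679, 0.2231]
contact_force: [-2.9, -5.2, 10.1]
tcp_pos: [0.5338, 0.0685, 0.2229]
contact_force: [-0.7, -2.9, 8.9]
tcp_pos: [0.5335, 0.0691, 0.2227]
contact_force: [0.0, -1.0, 8.8]
tcp_pos: [0.5334, 0.0692, 0.2226]
contact_force: [1.2, -0.0, 8.8]
tcp_pos: [0.5332, 0.0691, 0.215]
contact_force: [5.2, -0.3, -5.9]
tcp_pos: [0.5333, 0.0689, 0.2154]
contact_force: [2.1, -2.2, -1.2]
time: 29.05
tcp_pos: [0.5332, 0.0689, 0.2165]
eef_rot: [180.0, 0.0, 93.3]
contact_force: [1.0, -3.9, 1.4]
finger_gap: 0.0164
gripper_force: 73.0
```

View pics/c8.png

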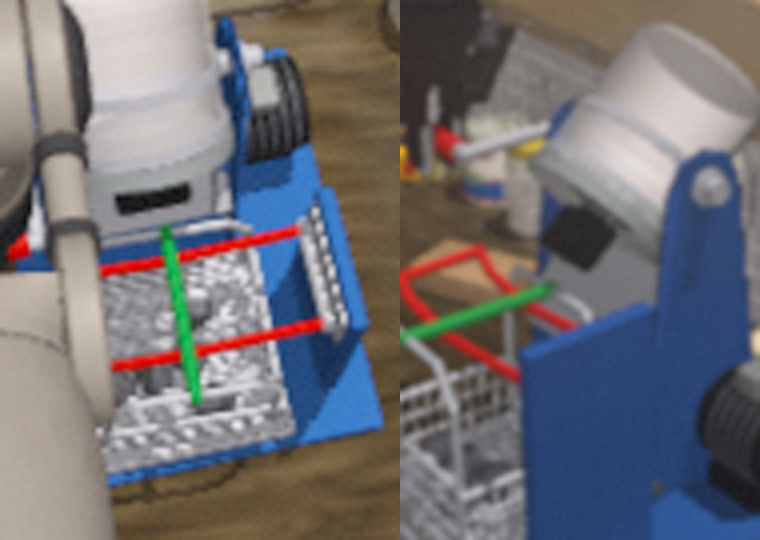

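Barrel looks clear in both views. Setting it upright; then I'll look into it.

```bash
python3 -m jog '[[0,0.002,-0.034,0,0,0],[0,0.011,-0.068,0,0,0],[0,0.026,-0.099,0,0,0],[0,0.046,-0.127,0,0,0],[0,0.072,-0.15,0,0,0],[0,0.101,-0.168,0,0,0],[0,0.134,-0.18,0,0,0],[0,0.168,-0.186,0,0,0]]' && python3 -m jog '[[0,0.034,0.001,0,0,0],[0,0.068,0.009,0,0,0],[0,0.099,0.022,0,0,0],[0,0.115,0.031,0,0,0],[0,0.128,0.042,0,0,0],[0,0.134,0.047,0,0,0],[0,0.134,0.047,0,0,0],[0,0.134,0.047,0,0,0]]'
```

```text
time: 29.95
tcp_pos: [0.6151, 0.0751, 0.3109]
eef_rot: [-179.8, -0.1, 93.3]
contact_force: [-6.0, -0.3, -3.7]
finger_gap: 0.016
gripper_force: 65.7
time: 30.75
tcp_pos: [0.6809, 0.0795, 0.2862]
eef_rot: [-179.6, -0.2, 93.3]
contact_force: [-12.2, 1.2, 5.1]
finger_gap: 0.0161
gripper_force: 72.9
```

```bash
python3 -m jog '[[0,0,0,0,0,0],[0,0,0,0,0,0],[0,0,0,0,0,0],[0,0,-0.06,0,0,0],[0,0,-0.15,0,0,0],[0,0,-0.24,0,0,0],[-0.06,-0.05,-0.285,0,0,0],[-0.14,-0.1,-0.285,0,0,0]]' 0.6 >/dev/null && python3 -m jog '[[-0.05,-0.015,0,0,0,0],[-0.088,-0.017,0,0,0,0],[-0.088,-0.017,0,0,0,0],[-0.088,-0.017,0,0,0,0]]'
python3 - <<'E'
from h import *
w=capture("wrist"); t=capture("top"); o=readout.get_obs(); W=cam("wrist",o)
print([b for b in blobs(masks(w)["red"],150)],proj(W,st(58,112,309)))
a=cv2.resize(w[100:260,110:350],None,fx=3.3,fy=3.3,interpolation=cv2.INTER_CUBIC)[:,:792]; cv2.imwrite("pics/w9.png",a[:,:,::-1]); cv2.imwrite("pics/w9full.png",w[:,:,::-1])
g=cv2.cvtColor(w,cv2.COLOR_RGB2GRAY); print(a.shape)
E
```

```text
time: 31.95
tcp_pos: [0.6324, -0.0391, 0.4277]
eef_rot: [-180.0, -0.1, 93.2]
contact_force: [0.1, -0.1, -0.4]
finger_gap: 0.0512
gripper_force: 0.0
[([337, 7, 79, 88, 3135], [363.1, 54.1]), ([140, 131, 66, 44, 717], [170.8, 146.5]), ([152, 182, 11, 60, 376], [157.0, 212.8]), ([201, 184, 8, 57, 296], [204.6, 214.1])] [348.9882705   61.04936996]
(528, 792, 3)
```

View pics/w9.png

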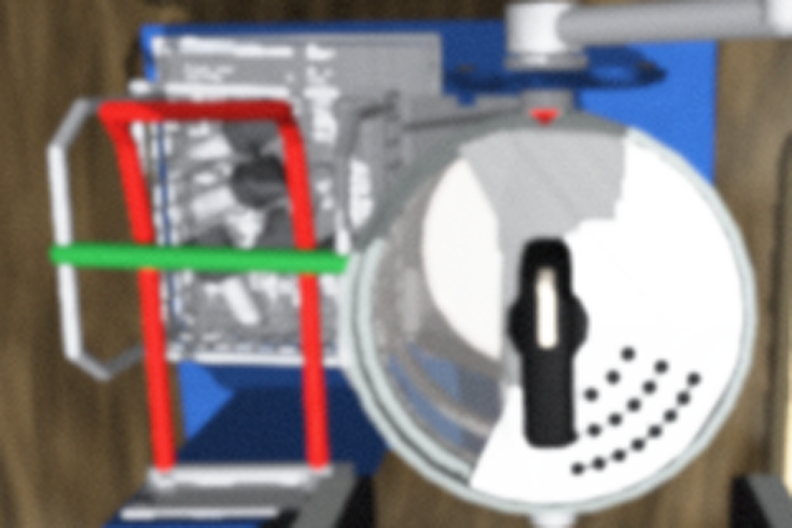

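Through the opening the barrel's floor (crop (460,270)) is bare white. Several bolts lie in the basket around (250,180). The dial is still at the mark. One numeric check of the clear wall from the scene camera follows.

```bash
python3 - <<'E'
from h import *
s=cv2.cvtColor(capture("scene"),cv2.COLOR_RGB2GRAY); s0=cv2.cvtColor(cv2.imread("pics/scene0.png"),cv2.COLOR_BGR2GRAY)
for g in(s0,s): print(cv2.resize(g[204:236,270:314],(22,16),interpolation=cv2.INTER_AREA))
E
```

```text
[[ 64  64  87 123 139 142 131  93  76 118 128 129 130 130 132 133 122  83
   74  67  83 113]
 [ 63  63  86 123 139 144 134  92  81 127 133 136 143 148 147 141 120  79
   72  66  65  83]
 [ 62  63  84 122 140 147 136  96  83 121 127 129 142 150 148 139 112  76
   71  67  62  61]
 [ 60  62  84 123 142 145 133 100  81 114 127 138 149 150 147 137 110  75
   70  67  61  61]
 [ 59  62  83 123 141 128 122 101  79 108 126 140 151 150 148 135 103  76
   69  66  63  61]
 [ 60  61  84 129 152 127 119 106  77 106 125 137 145 149 145 133  96  73
   68  66  61  60]
 [ 59  62  92 144 181 149 120 106  76 121 150 135 131 139 137 130  89  72
   67  64  62  60]
 [ 59  72 106 153 185 154 120 107  78 142 182 141 129 133 134 131  87  71
   68  63  60  60]
 [ 62  92 109 141 182 157 123 107  76 128 183 148 129 133 134 132  88  70
   65  63  61  60]
 [ 78 105 108 121 161 174 162 137  82 114 180 148 129 131 133 122  80  69
   66  63  60  62]
 [ 98 109 108 110 121 152 180 174 103 112 182 157 132 131 134 121  79  69
   65  61  59  62]
 [109 109 110 111 110 114 127 144  96 103 178 179 159 156 161 144  80  67
   
[... 1177 characters left out ...]
0 202 202 203 204 197 114  72
   70  66  63  63]
 [ 81 110 112 126 166 192 197 198 199 201 201 202 202 204 204 186 103  72
   68  66  64  64]
 [101 113 114 115 125 157 185 195 200 200 202 202 202 203 205 180  96  71
   68  65  62  65]
 [118 113 113 114 115 118 131 156 175 186 194 196 198 200 200 167  85  71
   67  63  62  66]
 [128 124 116 114 115 115 114 118 126 130 144 146 149 151 148 120  75  70
   67  63  62  66]
 [112 142 145 123 115 114 115 116 115 115 118 117 115 117 113  95  73  69
   67  65  65  68]
 [100 113 136 151 141 120 113 115 116 116 115 116 114 111 111  94  72  68
   66  67  68  68]
 [113 115 113 125 154 153 123 114 116 114 114 105  96  92  96  81  73  68
   67  68  68  67]]
```

The barrel's floor now reads uniformly bright, so it's empty. Back to the basket.

```bash
python3 - <<'E'
from h import *
w=cv2.imread("pics/w9full.png")[:,:,::-1]; W=cam("wrist"); m=masks(w)["green"]; B=blobs(m,100); print(B,[onz(W,*b[1],.168) for b in B])
E
python3 -m jog '[[0,-0.05,-0.01,0,0,-0.15],[0,-0.1,-0.01,0,0,-0.3],[0,-0.15,-0.01,0,0,-0.45],[0,-0.2,-0.01,0,0,-0.6],[0,-0.25,-0.01,0,0,-0.8],[0,-0.26,-0.01,0,0,-1],[0,-0.26,-0.01,0,0,-1]]' >/dev/null;  python3 -m jog '[[0,0,0,0,0,-0.2],[0,0,0,0,0,-0.4],[0,0,0,0,0,-0.6],[0,0,0,0,0,-0.8],[0,0,0,0,0,-1],[0,0,0,0,0,-1]]'
python3 - <<'E'
from h import *
o=readout.get_obs(); W=cam("wrist",o); w=capture("wrist"); m=masks(w)["green"]; B=blobs(m,100); print(B)
for b in B: print(onz(W,*b[1],.168))
p=o["tcp_pos"]; y=o["eef_rot"][2]; go([(.4976,-.0435,.152)],y,p,183.3); go([(.4976,-.0435,.152)],y,p,183.3)
ys,xs=np.nonzero(m); r=cv2.minAreaRect(np.c_[xs,ys].astype(np.float32)); print(r,y, [onz(W,*q,.168)[:2].round(4) for q in cv2.boxPoints(r)])
E
```

```text
[([126, 174, 88, 8, 526], [169.3, 177.7])] [array([ 0.49401612, -0.0511833 ,  0.168     ])]
time: 33.4
tcp_pos: [0.5029, -0.0461, 0.4328]
eef_rot: [180.0, -0.0, -176.6]
contact_force: [0.0, 0.8, -0.9]
finger_gap: 0.0514
gripper_force: 0.0
[([267, 120, 9, 91, 504], [271.7, 165.8])]
[ 0.49457542 -0.05274763  0.168     ]
[0.0103 0.0058 0.5617] wz 0.001
[0.0103 0.0058 0.5617] wz 0.001
((271.2857971191406, 164.99562072753906), (7.018946170806885, 90.08328247070312), 1.1691393852233887) -176.6327312134544 [array([ 0.5544, -0.056 ]), array([ 0.4374, -0.0596]), array([ 0.4371, -0.0509]), array([ 0.5541, -0.0466])]
```

```bash
python3 -m jog '[[0.013,-0.012,0.09,0,0,0],[0.013,-0.012,0.18,0,0,0],[0.013,-0.012,0.27,0,0,0],[0.013,-0.012,0.36,0,0,0],[0.013,-0.012,0.44,0,0,0],[0.013,-0.012,0.5,0,0,0],[0.013,-0.012,0.54,0,0,0],[0.013,-0.012,0.562,0,0,0]]' 0.5 && python3 -m jog '[[0,0,0,0,0,0],[0,0,0,0,0,0],[0,0,0,0,0,0],[0,0,0,0,0,0],[0,0,0,0,0,0],[0,0,0,0,0,0]]' 0 80
python3 -m jog '[[0,0,-0.02,0,0,0],[0,0,-0.04,0,0,0],[0,0,-0.06,0,0,0],[0,0,-0.075,0,0,0],[0,0,-0.09,0,0,0],[0,0,-0.09,0,0,0]]'; python3 - <<'E'
from h import *
o=readout.get_obs(); p=o["tcp_pos"]; print(p)
q=[onz(cam("top"),*c,.004) for c in((0,0),)]
t=capture("top"); g=cv2.cvtColor(t,cv2.COLOR_RGB2GRAY); m=(g<50).astype(np.uint8); m[:235]=0;m[340:]=0;m[:,:115]=0;m[:,225:]=0
m=cv2.morphologyEx(m,cv2.MORPH_CLOSE,np.ones((5,5),np.uint8))
n,l,s,c=cv2.connectedComponentsWithStats(m); i=1+np.argmax(s[1:,4]); ys,xs=np.nonzero(l==i); r=cv2.minAreaRect(np.c_[xs,ys].astype(np.float32)); C=cam("top")
b=[onz(C,*k,.004) for k in cv2.boxPoints(r)]; print(s[i],r,[k[:2].round(3) for k in b],np.mean(b,0))
E
```

```text
time: 34.25
tcp_pos: [0.4956, -0.0524, 0.1501]
eef_rot: [179.9, -0.2, -176.9]
contact_force: [0.3, -0.7, -0.1]
finger_gap: 0.0425
gripper_force: 0.0
time: 34.85
tcp_pos: [0.4968, -0.0532, 0.1533]
eef_rot: [-180.0, 0.2, -176.8]
contact_force: [2.3, 1.2, 4.3]
finger_gap: 0.0066
gripper_force: 78.4
time: 35.45
tcp_pos: [0.4964, -0.0531, 0.1985]
eef_rot: [-180.0, 0.1, -176.7]
contact_force: [0.8, 0.4, -6.1]
finger_gap: 0.0066
gripper_force: 78.2
[ 0.49638767 -0.05312371  0.19846042]
[175 301   3   3   7] ((176.0, 302.0), (2.0, 2.0), 0.0) [array([0.409, 0.298]), array([0.414, 0.298]), array([0.414, 0.292]), array([0.408, 0.292])] [0.4112585  0.29499853 0.004     ]
```

```bash
python3 -m jog '[[0,0.02,0,0,0,0],[0,0.06,0,0,0,0],[0,0.11,0,0,0,0],[0,0.16,0,0,0,0],[0,0.21,0,0,0,0],[0,0.27,0,0,0,0],[0,0.33,0,0,0,0],[0,0.39,0,0,0,0]]'
python3 - <<'E'
from h import *
o=readout.get_obs(); p=o["tcp_pos"]; y=o["eef_rot"][2]
go([(.45,.30,.2),(.45,.30,.1345)],y,p,183.3)
E
```

```text
time: 36.3
tcp_pos: [0.484, 0.1435, 0.1967]
eef_rot: [180.0, -0.1, -176.7]
contact_force: [0.5, -0.5, -6.2]
finger_gap: 0.007
gripper_force: 78.3
[ 0.05    0.3165 -0.0065] wz -0.001
[0.05   0.3165 0.1245] wz -0.001
```

```bash
python3 -m jog '[[0.01,0.05,0,0,0,0],[0.02,0.1,0,0,0,0],[0.03,0.15,0,0,0,0],[0.04,0.2,0,0,0,0],[0.05,0.25,0,0,0,0],[0.05,0.29,0,0,0,0],[0.05,0.317,0,0,0,0],[0.05,0.317,0,0,0,0]]' >/dev/null && python3 -m jog '[[0,0,0.03,0,0,0],[0,0,0.06,0,0,0],[0,0,0.085,0,0,0],[0,0,0.105,0,0,0],[0,0,0.115,0,0,0],[0,0,0.12,0,0,0],[0,0,0.124,0,0,0],[0,0,0.124,0,0,0]]'
```

```text
time: 37.9
tcp_pos: [0.451, 0.2986, 0.1355]
eef_rot: [180.0, 0.0, -176.7]
contact_force: [0.8, -0.3, -6.1]
finger_gap: 0.0067
gripper_force: 78.3
```

```bash
python3 -m jog '[[0,0,0.003,0,0,0],[0,0,0.006,0,0,0],[0,0,0.008,0,0,0],[0,0,0.008,0,0,0]]'
```

```text
time: 38.3
tcp_pos: [0.4525, 0.2983, 0.1336]
eef_rot: [180.0, 0.3, -176.7]
contact_force: [0.5, -4.8, 7.7]
finger_gap: 0.0071
gripper_force: 80.0
```

```bash
python3 -m jog '[[0,0,0,0,0,0],[0,0,0,0,0,0],[0,0,0,0,0,0],[0,0,-0.04,0,0,0],[0,0,-0.12,0,0,0],[0,0,-0.2,0,0,0],[0,0,-0.3,0,0,0],[0,0,-0.3,0,0,0]]' 0.5 >/dev/null; python3 -m jog '[[-0.03,-0.1,0,0,0,0],[-0.05,-0.2,0,0,0,0],[-0.06,-0.3,0,0,0,0],[-0.07,-0.4,0,0,0,0],[-0.08,-0.5,0,0,0,0],[-0.11,-0.57,0.04,0,0,0],[-0.11,-0.57,0.08,0,0,0],[-0.11,-0.57,0.08,0,0,0]]'
python3 - <<'E'
from h import *
o=readout.get_obs(); p=o["tcp_pos"]; y=o["eef_rot"][2]; W=cam("wrist",o); C=cam("top")
w=capture("wrist"); t=capture("top")
print("basket",[(b[1],onz(C,*b[1],.147)) for b in blobs(masks(t)["green"],60)])
m=masks(w)["red"]; print([b for b in blobs(m,60)],[proj(W,st(x,55,177)).round() for x in(-162,-130,-98)])
np.save("m.npy",m); go([st(-130,55,158)],y,p,183.3)
for r in range(100,300,15): x=np.nonzero(m[r,200:400])[0]; print(r,(x.min()+200,x.max()+200,len(x)) if len(x) else None)
E
```

```text
time: 39.9
tcp_pos: [0.5206, 0.0162, 0.2383]
eef_rot: [179.9, -0.3, -176.9]
contact_force: [-0.4, -0.5, 0.1]
finger_gap: 0.0425
gripper_force: 0.0
basket [([162.4, 280.1], array([0.45027619, 0.29903028, 0.147     ]))]
[([42, 134, 226, 105, 5115], [170.6, 181.3]), ([3, 309, 40, 21, 307], [25.0, 318.2]), ([389, 354, 15, 21, 207], [395.1, 364.5])] [array([264., 136.]), array([265., 186.]), array([265., 232.])]
[ 0.048  -0.015   0.1606] wz -0.004
100 None
115 None
130 None
145 (np.int64(255), np.int64(264), 10)
160 (np.int64(255), np.int64(265), 11)
175 (np.int64(257), np.int64(265), 9)
190 (np.int64(257), np.int64(265), 9)
205 (np.int64(257), np.int64(266), 10)
220 (np.int64(257), np.int64(267), 11)
235 (np.int64(252), np.int64(267), 16)
250 None
265 None
280 None
295 None
```

```bash
python3 -m jog '[[0.03,-0.02,0.03,0,0,0],[0.048,-0.02,0.06,0,0,0],[0.048,-0.02,0.1,0,0,0],[0.048,-0.02,0.13,0,0,0],[0.048,-0.02,0.157,0,0,0],[0.048,-0.02,0.157,0,0,0]]' && python3 -m jog '[[0,0,0,0,0,0],[0,0,0,0,0,0],[0,0,0,0,0,0],[0,0,0,0,0,0],[0,0,0,0,0,0],[0,0,0,0,0,0]]' 0 40
python3 - <<'E'
import numpy as np
for a in range(90,-1,-10):
    t=np.radians(a); yy=-12*np.cos(t)+150*np.sin(t); zz=12*np.sin(t)+150*np.cos(t); print(a,round((yy-150)/500,3),round(-(zz-12)/500,3))
E
```

```text
time: 40.6
tcp_pos: [0.4981, 0.0069, 0.1625]
eef_rot: [180.0, -0.1, -176.6]
contact_force: [0.1, -1.2, 0.5]
finger_gap: 0.0425
gripper_force: 0.0
time: 41.2
tcp_pos: [0.4995, 0.0046, 0.1641]
eef_rot: [-179.9, 0.2, -176.7]
contact_force: [-0.7, -5.5, 2.7]
finger_gap: 0.0063
gripper_force: 39.0
90 0.0 -0.0
80 -0.009 -0.052
70 -0.026 -0.101
60 -0.052 -0.147
50 -0.086 -0.187
40 -0.126 -0.221
30 -0.171 -0.248
20 -0.22 -0.266
10 -0.272 -0.276
0 -0.324 -0.276
```

```bash
python3 -m jog '[[0,-0.004,-0.026,0,0,0],[0,-0.009,-0.052,0,0,0],[0,-0.017,-0.077,0,0,0],[0,-0.026,-0.101,0,0,0],[0,-0.038,-0.125,0,0,0],[0,-0.052,-0.147,0,0,0],[0,-0.068,-0.168,0,0,0],[0,-0.086,-0.187,0,0,0]]' && python3 -m jog '[[0,-0.019,-0.018,0,0,0],[0,-0.04,-0.034,0,0,0],[0,-0.062,-0.049,0,0,0],[0,-0.085,-0.061,0,0,0],[0,-0.109,-0.071,0,0,0],[0,-0.134,-0.079,0,0,0],[0,-0.16,-0.085,0,0,0],[0,-0.186,-0.088,0,0,0]]' && python3 -m jog '[[0,-0.02,0,0,0,0],[0,-0.036,0,0,0,0],[0,-0.044,0,0,0,0],[0,-0.044,0,0,0,0],[0,-0.044,0,0,0,0]]'
```

```text
time: 42.0
tcp_pos: [0.5021, -0.0363, 0.258]
eef_rot: [179.9, 0.2, -176.7]
contact_force: [4.8, 5.4, 0.2]
finger_gap: 0.0062
gripper_force: 39.0
time: 42.8
tcp_pos: [0.5086, -0.13, 0.3032]
eef_rot: [-180.0, 0.5, -176.7]
contact_force: [8.2, 3.6, 6.9]
finger_gap: 0.0061
gripper_force: 41.0
time: 43.3
tcp_pos: [0.5102, -0.1527, 0.3032]
eef_rot: [-179.8, 0.5, -176.7]
contact_force: [9.1, -0.8, 6.9]
finger_gap: 0.0062
gripper_force: 41.6
```

```bash
python3 -m jog '[[0,-0.006,0,0,0,0],[0,-0.012,0,0,0,0],[0,-0.012,0,0,0,0],[0,-0.012,0,0,0,0]]'
```

```text
time: 43.7
tcp_pos: [0.5105, -0.1572, 0.3029]
eef_rot: [180.0, 0.5, -176.7]
contact_force: [9.9, 4.3, 6.4]
finger_gap: 0.0059
gripper_force: 41.6
```

```bash
python3 -m jog '[[0,-0.005,0,0,0,0],[0,-0.01,0,0,0,0],[0,-0.01,0,0,0,0]]'
```

```text
time: 44.0
tcp_pos: [0.5105, -0.1576, 0.3028]
eef_rot: [179.5, 0.5, -176.5]
contact_force: [9.3, 21.7, 9.3]
finger_gap: 0.006
gripper_force: 42.0
```

```bash
python3 -m jog '[[0,0.008,0,0,0,0],[0,0.008,0,0,0,0]]' && python3 -m jog '[[0,0,0,0,0,0],[0,0,0,0,0,0],[0,0,0,0,0,0],[0,0,-0.04,0,0,0],[0,0,-0.12,0,0,0],[0,0,-0.2,0,0,0],[0.1,0.05,-0.25,0,0,0],[0.2,0.1,-0.25,0,0,0]]' 0.5
python3 - <<'E'
from h import *
C=cam("top"); t=capture("top"); s=capture("scene"); t0=cv2.imread("pics/top0.png")[:,:,::-1]; s0=cv2.imread("pics/scene0.png")[:,:,::-1]
for a in(t0,t): print("top",[b for b in blobs(masks(a)["red"]) if 190<b[1][0]<350]); print([(b[1],onz(C,*b[1],.147)[:2]) for b in blobs(masks(a)["green"],60)])
for a in(s0,s): print("scene",[b for b in blobs(masks(a)["red"]) if 255<b[1][0]<330])
E
```

```text
time: 44.2
tcp_pos: [0.5105, -0.1572, 0.3029]
eef_rot: [180.0, 0.5, -176.6]
contact_force: [9.1, 7.7, 7.0]
finger_gap: 0.006
gripper_force: 41.7
time: 45.0
tcp_pos: [0.4203, -0.1219, 0.4256]
eef_rot: [-179.9, 0.1, -176.8]
contact_force: [-0.1, -0.1, 1.1]
finger_gap: 0.0426
gripper_force: 0.0
top [([195, 152, 49, 33, 432], [220.2, 169.8]), ([325, 202, 18, 44, 182], [334.7, 219.1])]
[([165.0, 278.6], array([0.45322047, 0.29209989]))]
top [([195, 152, 49, 32, 446], [219.6, 170.0]), ([200, 154, 6, 4, 15], [202.1, 155.5])]
[([162.4, 280.0], array([0.45053529, 0.29901148]))]
scene [([280, 147, 11, 5, 29], [284.5, 149.2]), ([264, 184, 28, 10, 58], [277.3, 188.8]), ([261, 199, 6, 46, 102], [263.0, 225.7]), ([286, 203, 2, 21, 26], [286.5, 213.2])]
scene [([279, 147, 12, 5, 31], [284.0, 149.2]), ([267, 186, 27, 10, 58], [279.1, 190.1]), ([262, 199, 5, 46, 97], [263.8, 226.0]), ([288, 216, 2, 20, 25], [288.3, 226.6])]
```

```bash
python3 -c "
from bench import workorder; print(workorder.hand_in())"
```

```text
the job is handed in; nothing more can be done
None
```

I handed the job in at about 45 s. The barrel is empty and upright, the basket stands on its mat with the bolts in it (four, judging by its weight), and the hook is folded up against its post.

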